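# Sift hazelnuts from walnuts

## Robot

A 6-joint arm with a two-finger parallel gripper is mounted at the origin on a cart in front of the work surface, level with it; the furniture and walls round the work are solid. World frame = base frame: x ahead of the robot, y to its left, z up, the work surface at z = 0. Lengths are in m, angles in rad, forces in N, time in s.
With the tool pointing down it reaches from about 0.35 to 0.775 m from the base axis. Payload 5.5 kg.
Tool frame: the origin (TCP) lies midway between the tips of the shut fingers; the grasp point (between the pads) lies 19 mm behind it; z points along the fingers, y is the line along which they close (so a half turn about z gives the same grasp; the last joint's range is limited). The gripper opens to 85 mm and grips with 20 to 120 N. Pads are 22 mm wide; open, the fingers measure 114 mm over their backs; the gripper's body (76 mm by 85 mm) begins 54 mm behind the grasp point. The pads swing forward as they close: fully open they stand 13 mm farther back than shut.
Start: joints at [1.067, 0.313, 0.046, 1.304, 0, 1.431], TCP at [0.205, 0.537, 0.231] pointing down, gripper open.
Joint ranges: [-2.76, 2.76], [-0.86, 1.69], [-1.03, 1.26], [-2.2, 2.34], [-1.47, 1.5], [-3.14, 3.14]. Speed limits (rad/s): [2.57, 2.57, 3.14, 3.14, 3.14, 3.14].

## Interface

Orientations are given as a unit quaternion [w, x, y, z].
In Python, from workcell import env gives the robot as it stands.
- The arm moves only by the tool move_arm, never from a script. Its argument "targets" is a list of rows, each a list of 3 entries, a list of its own where there are three numbers: the shift along the tool's x, y, z in mm, then the turn, a rotation vector about the tool's x, y, z in units of 10 degrees (1.0 is 10 degrees), then the closure, from -1 (fully open) to 1 (shut). In form: [[[dx, dy, dz], [ax, ay, az], gripper], ...]. A call has 1 to 5 rows; each row is the pose to reach, as a shift and turn from the pose commanded when the call began, along the tool's axes at that moment; what a row does not reach only later rows make up. A row lasts 1/8 s, in which the tool goes at most 62.5 mm and 10.7 degrees, less where a joint would pass 70% of its speed; a pose out of reach is approached as far as the arm can. A call with a gripper value outside its range is refused whole. The fingers move at their own pace and stop on an object; "squeeze" is the grip in N (left out, the last holds). Time passes only in rows, so rows that repeat a pose let the fingers close. It gives the time, the measured TCP pose, the force, the opening and the grip force at its end, in the units of the state.
- env.get_state(): the state, without advancing time (a new reading comes with each control period).
- env.read_camera(name): name is "scene" or "top" or "wrist"; returns a dict with "pixels" (420x560x3 uint8, red, green, blue), "fovy" (degrees; the focal length in pixels is half the picture's height over the tangent of half this angle, whatever the lens; pixels are square), "cx", "cy" (the principal point, pixels), "extrinsics" (4x4, takes a point from world to camera coordinates); the wrist camera has in their place "mount" (4x4, takes a point from camera to tool coordinates, whose origin is the TCP and whose axes are the flange's). Camera axes: x right, y up, looking along -z (the intrinsics and any distortion apply to the point x, -y, -z); pixel columns grow to the right and rows downward; lengths in m; the calibration is good to about 2 mm. A picture is of the moment at which its call begins: read the wrist's pose just before it. There is no depth.
- env.hand_in(): hands the job in; it is judged then, once.
Trained networks look in a picture, given as the dict that the camera call returned (one of the last four; its "shot" number tells which), for a name from the list of things; names that differ only in an ending like _2 or _b are one class to them, and where a whole thing is asked for, a point or a joint stands for the part that bears it (a point fixed in the world has none). Each returns a list of dicts, best first, with "confidence" (0 to 1); they miss things now and then, are a little off and sometimes report something else, mostly with a low value. They report only what shows in the picture. A call takes as long as a camera call. They do not tell look-alikes from the thing itself.
- env.spot_in(thing, picture): "centre" ([x, y, z] in m, in world coordinates, good to about 4 mm: the middle of the surface that is visible of it).
- env.regions_of(thing, picture): "mask" (420x560 bool, what is visible of it).
- env.landmark_of(thing, picture): "centre" ([x, y, z] in m, in world coordinates, good to about 4 mm: a listed point, or the origin of a listed thing).
The state is a dict: "clock": time; "joint_pos": joint angles; "qvel": joint speeds; "tau": joint torques, N m; "tcp_pos": TCP position; "orientation": TCP orientation; "wrist_force": force on the tool from outside, world axes, zero at the start; "ft_torque": the same for the moment, N m; "finger_gap": finger opening in m; "grip_force": force on a finger pad.
Only numpy, scipy, OpenCV 4.12 (cv2) and the standard library are available. Lean on these libraries where they do the work, as an engineer would, in place of code of your own. Each camera call takes 0.05 s, during which the arm holds its last target. There are 200 camera calls.

## Task

Take the nut sieve by its handle, lift it just clear of the bowl, and shake it side to side over the bowl until every hazelnut has dropped through into the bowl. Then set the sieve down flat in the middle of the chopping board with all three walnuts still in it, and let go. Leave the bowl standing where it is and do not disturb the timer, the pepper mill or the spice jar.

Things in the scene. Friction and masses are not known exactly. Their poses are not given: they have to be found in the camera images.
- bowl: blue stoneware bowl, round, 225 mm across the mouth, 78 mm high, inside floor at 11 mm and about 110 mm wide, sides flaring evenly to the rim; open and hollow, loose, 0.75 kg. Origin: centre of its underside, z up. At the start the sieve lies across its rim.
- sieve: round steel nut sieve with a wooden handle, loose, about 0.18 kg empty, mass centre 36 mm from the hoop's centre towards the handle. Origin: centre of the hoop at its underside; z up; the handle points along its -x. Hoop 164 mm across, wall 2 mm thick, 42 mm high, open at the top. At the start it lies across the bowl's rim, its underside 65 mm above the worktop; it also stands level on its hoop.
- sieve_floor (a point): centre of the sieve's floor, on its top face, 3 mm above the sieve's origin. The floor is a grid of flat steel bars 7 mm wide and 3 mm thick, three each way, 32 mm apart, so the openings are 25 mm wide: hazelnuts fit through, walnuts do not. Axes as the sieve's.
- sieve_loop (a point): tip of the wire rest loop on the side away from the handle, at x = 121 mm, z = 14.5 mm in the sieve's frame. The loop (44 to 52 mm wide, out to x = 124 mm) and the two wires from the hoop to the handle are 5 mm thick, undersides at z = 12 mm as far as the bowl's rim (the handle is higher); on them the sieve lies across the bowl's rim. Axes as the sieve's.
- sieve_grip (a point): where to grip the sieve: the middle of the dark wooden handle's section at x = -152 mm, z = 26 mm in the sieve's frame. The handle is a level bar 18 mm wide (along the sieve's y), 16 mm high, from x = -126 to -208 mm; take it from above, fingers closing along the sieve's y. The bowl's rim is 40 mm from this point. Axes as the sieve's.
- board: wooden chopping board, fixed, 260 x 210 mm (x, y), 15 mm thick, edges rounded, a hand slot 20 x 75 mm near its far (+x) edge. Origin: centre of its underside; z up. Nothing is on it. It lies beside the bowl, on either side.
- walnut_0: walnut, pale, nearly round, 36 to 38 mm, 14 g; origin at its middle. Lies in the sieve at the start, its middle about 16 mm above the sieve's underside.
- walnut_1: walnut, pale, nearly round, 36 to 38 mm, 14 g; origin at its middle. Lies in the sieve at the start, its middle about 16 mm above the sieve's underside.
- walnut_2: walnut, pale, nearly round, 36 to 38 mm, 14 g; origin at its middle. Lies in the sieve at the start, its middle about 16 mm above the sieve's underside.
- hazelnut_0: hazelnut, dark brown, 19 mm across, 20 mm high, flat base 9 mm wide, 10 g; origin at its middle. At the start it stands on its base on a bar of the sieve (middle 12 mm above the sieve's underside) and stays there in gentle motion; jerked sideways with about 0.4 g or more it topples or slides into an opening and drops through.
- hazelnut_1: hazelnut, dark brown, 19 mm across, 20 mm high, flat base 9 mm wide, 10 g; origin at its middle. At the start it stands on its base on a bar of the sieve (middle 12 mm above the sieve's underside) and stays there in gentle motion; jerked sideways with about 0.4 g or more it topples or slides into an opening and drops through.
- hazelnut_2: hazelnut, dark brown, 19 mm across, 20 mm high, flat base 9 mm wide, 10 g; origin at its middle. At the start it stands on its base on a bar of the sieve (middle 12 mm above the sieve's underside) and stays there in gentle motion; jerked sideways with about 0.4 g or more it topples or slides into an opening and drops through.
- hazelnut_3: hazelnut, dark brown, 19 mm across, 20 mm high, flat base 9 mm wide, 10 g; origin at its middle. At the start it stands on its base on a bar of the sieve (middle 12 mm above the sieve's underside) and stays there in gentle motion; jerked sideways with about 0.4 g or more it topples or slides into an opening and drops through.
- hazelnut_4: hazelnut, dark brown, 19 mm across, 20 mm high, flat base 9 mm wide, 10 g; origin at its middle. At the start it stands on its base on a bar of the sieve (middle 12 mm above the sieve's underside) and stays there in gentle motion; jerked sideways with about 0.4 g or more it topples or slides into an opening and drops through.
- timer: white round kitchen timer, 63 mm across, 55 mm high; origin: centre of its underside. Bystander at the front left.
- pepper_mill: dark wooden pepper mill, 58 mm across, 150 mm high; origin: centre of its underside. Bystander on the left.
- spice_jar: small round spice jar with a screw cap, 45 mm across, 106 mm high; origin: centre of its underside. Bystander on the right.
There are look-alikes about, which are no part of the job. What is shaped like the walnut_0 but blue or purple is not meant.

How it is judged:
By the outcome, as a careful person would: the job done as asked, in the order asked, and still so for the second after the job is handed in, with the robot touching nothing.
It also fails if it takes over 42 s, if anything falls off the work surface, if the arm or the gripper's body presses on something with over 40 N, if the wrist force passes 120 N, or if a joint passes its speed limit or range.

## Working session

There is one attempt and no reset: what is moved stays moved. The work goes in short steps, Python scripts to look and compute and a tool call to move; the robot and the scene stay as the last step left them, time stands still between calls to the robot, and variables do not carry over. Pictures are saved under pics/ and viewed, at most 10 in all, crops included, and the job is handed in when it is done.

Besides the shell and the picture viewer there is one more tool, called after "Emit:" in YAML: its name, and indented under it one key for each argument. move_arm: Moves the arm, as the interface text tells. Its arguments: {"type":"object","properties":{"targets":{"type":"array","items":{"type":"array"}},"squeeze":{"type":"number"}},"required":["targets"]}

```bash
mkdir -p pics
cat > h.py <<'E'
import numpy as np, cv2
from workcell import env
from scipy.spatial.transform import Rotation as R
def save(p,n): cv2.imwrite('pics/'+n,p['pixels'][:,:,::-1])
def st():
    s=env.get_state(); q=s['orientation']; return s,np.array(s['tcp_pos']),R.from_quat([q[1],q[2],q[3],q[0]])
def lm(t,p,n=1,f='landmark_of'):
    for d in getattr(env,f)(t,p)[:n]: print(t,np.round(d['centre'],4),round(d['confidence'],2))
E
python3 - <<'E'
from h import *
p=env.read_camera('top'); q=env.read_camera('scene')
save(p,'top.png')
save(q,'scene.png')
for pic in (p,q):
  for t in ['bowl','sieve','sieve_floor','sieve_loop','sieve_grip','board','timer','pepper_mill','spice_jar']: lm(t,pic)
lm('walnut_0',p,6);lm('hazelnut_0',p,6)
s,t,r=st();print(s['clock'],t,r.as_matrix().round(3))
E
```

```text
bowl [ 0.5915  0.1495 -0.0031] 0.79
sieve [0.5914 0.1504 0.064 ] 0.87
sieve_loop [0.7119 0.1632 0.0792] 0.72
sieve_grip [0.4367 0.1345 0.0878] 0.81
timer [0.4642 0.3718 0.0007] 0.77
pepper_mill [0.5535 0.3611 0.0026] 0.64
spice_jar [ 0.5    -0.3657 -0.0018] 0.84
bowl [0.5852 0.1473 0.0018] 0.7
sieve [0.5913 0.1494 0.0606] 0.63
sieve_floor [0.5911 0.148  0.0697] 0.9
sieve_loop [0.7123 0.1594 0.0776] 0.75
sieve_grip [0.4396 0.1353 0.0932] 0.89
board [ 0.6356 -0.1908  0.0027] 0.73
timer [ 0.463   0.3759 -0.0015] 0.88
pepper_mill [ 0.5489  0.36   -0.0045] 0.91
spice_jar [ 0.5002 -0.3645 -0.001 ] 0.74
walnut_0 [0.6446 0.1707 0.0811] 0.72
walnut_0 [ 0.6595 -0.0188  0.0186] 0.72
walnut_0 [0.5358 0.1281 0.0795] 0.65
walnut_0 [ 0.4981 -0.3636 -0.0044] 0.64
walnut_0 [0.4109 0.0012 0.0169] 0.52
walnut_0 [0.5985 0.2024 0.0813] 0.47
hazelnut_0 [0.5534 0.1792 0.0791] 0.57
hazelnut_0 [0.5969 0.0942 0.0758] 0.52
hazelnut_0 [0.6505 0.1238 0.0732] 0.38
1.1 [0.2046283  0.53740939 0.23131428] [[-0.935  0.356  0.   ]
 [ 0.356  0.935  0.   ]
 [ 0.     0.    -1.   ]]
```

View pics/top.png

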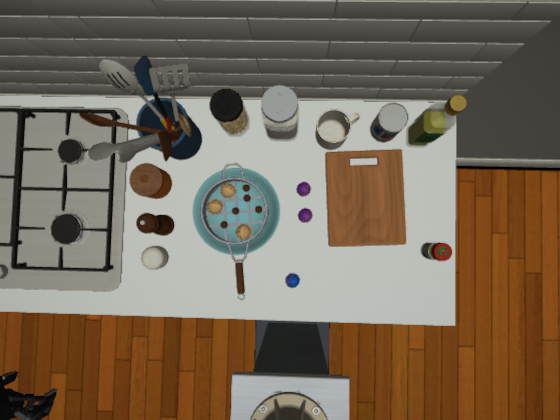

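View pics/scene.png

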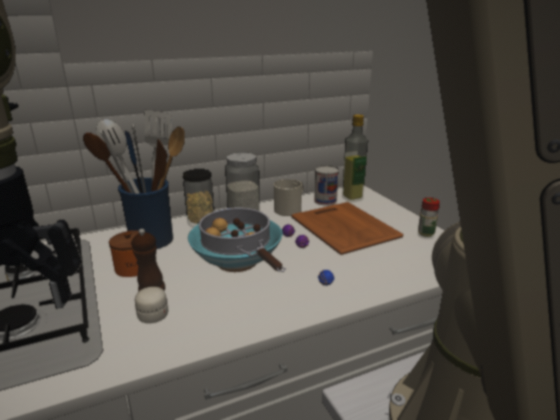

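The sieve is at px (236,210) in the top view, handle towards the robot. The board is at (366,198), and the purple and blue balls are the look-alikes. I'll approach above the handle first.

Emit:
move_arm:
  targets:
    - [[-362, -291, 40], [0, 0, -2.6], -1]
    - [[-362, -291, 40], [0, 0, -2.6], -1]
    - [[-362, -291, 40], [0, 0, -2.6], -1]
    - [[-362, -291, 40], [0, 0, -2.6], -1]
    - [[-362, -291, 40], [0, 0, -2.6], -1]
  squeeze: 100

```text
clock: 1.72
tcp_pos: [0.3592, 0.2738, 0.2053]
orientation: [0.001, -0.045, 0.999, 0.0]
wrist_force: [1.4, 0.8, 0.3]
finger_gap: 0.0855
grip_force: 0.0
```

Emit:
move_arm:
  targets:
    - [[-65, -140, 40], [0, 0, 0], -1]
    - [[-65, -140, 40], [0, 0, 0], -1]
    - [[-65, -140, 40], [0, 0, 0], -1]
    - [[-65, -140, 40], [0, 0, 0], -1]

```text
clock: 2.22
tcp_pos: [0.4364, 0.1398, 0.1646]
orientation: [-0.0, -0.043, 0.999, -0.0]
wrist_force: [-1.2, -0.3, -0.6]
finger_gap: 0.0855
grip_force: 0.0
```

```bash
cat > w.py <<'E'
from h import *
import sys
def wrist(n,things):
    s,t,r=st(); p=env.read_camera('wrist'); 
    if n: save(p,n)
    print(s['clock'],t.round(4),r.as_matrix().round(3).tolist())
    for x in things:
        for d in env.landmark_of(x,p)[:1]:
            c=np.array(d['centre']); print(x,c.round(4),round(d['confidence'],2),'tool mm',(r.inv().apply(c-t)*1000).round(1))
E
python3 -c "
from w import *
wrist('w1.png',['sieve','sieve_grip'])"
```

```text
2.225 [0.4364 0.1398 0.1646] [[-0.996, -0.085, -0.001], [-0.085, 0.996, -0.0], [0.001, -0.0, -1.0]]
sieve [0.5855 0.1476 0.0642] 0.65 tool mm [-149.3   -5.   100.3]
sieve_grip [0.4342 0.1372 0.0948] 0.81 tool mm [ 2.4 -2.4 69.8]
```

View pics/w1.png

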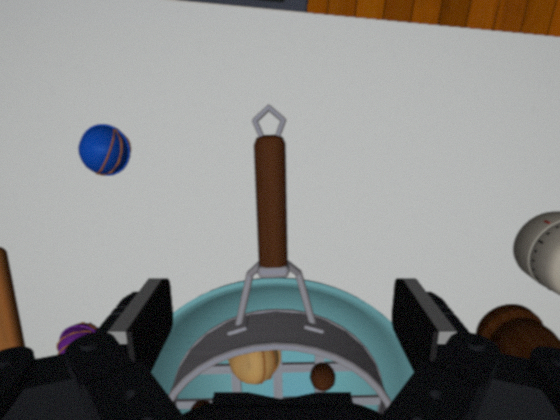

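The handle runs from px (273,262) to (268,140), centred between the open fingers and turned 1–2° from the tool axis. I'll go down and grip.

Emit:
move_arm:
  targets:
    - [[0, -3, 50], [0, 0, -0.1], -1]
    - [[0, -3, 85], [0, 0, -0.1], -1]
    - [[0, -3, 92], [0, 0, -0.1], -1]
    - [[0, -3, 92], [0, 0, -0.1], 1]
    - [[0, -3, 92], [0, 0, -0.1], 1]
  squeeze: 110

```text
clock: 3.0
tcp_pos: [0.4372, 0.1394, 0.0748]
orientation: [0.001, -0.054, 0.999, 0.0]
wrist_force: [0.4, -0.3, -0.7]
finger_gap: 0.0516
grip_force: 0.0
```

Emit:
move_arm:
  targets:
    - [[0, 0, 0], [0, 0, 0], 1]
    - [[0, 0, 0], [0, 0, 0], 1]
    - [[0, 0, 0], [0, 0, 0], 1]
    - [[0, 0, 0], [0, 0, 0], 1]

```text
clock: 3.5
tcp_pos: [0.4367, 0.139, 0.0738]
orientation: [0.001, -0.054, 0.999, 0.0]
wrist_force: [0.5, -0.2, 5.2]
finger_gap: 0.016
grip_force: 107.1
```

Emit:
move_arm:
  targets:
    - [[0, 0, -5], [0, 0, 0], 1]
    - [[0, 0, -14], [0, 0, 0], 1]
    - [[0, 0, -22], [0, 0, 0], 1]
    - [[0, 0, -27], [0, 0, 0], 1]
    - [[0, 0, -27], [0, 0, 0], 1]

```text
clock: 4.12
tcp_pos: [0.4362, 0.1389, 0.1006]
orientation: [0.0, -0.054, 0.999, 0.0]
wrist_force: [0.4, -0.4, -3.7]
finger_gap: 0.0161
grip_force: 107.1
```

Run:
```python
from h import *
s,t,r=st();print(s['clock'],t,s['finger_gap'],s['grip_force'],s['wrist_force'],s['ft_torque'])
p=env.read_camera('top'); lm('sieve',p);lm('sieve_loop',p);lm('sieve_grip',p);lm('bowl',p)
q=env.read_camera('scene');lm('sieve',q);lm('sieve_loop',q)
a=cv2.resize(p['pixels'][150:310,180:300],None,fx=3,fy=3); b=cv2.resize(q['pixels'][180:340,170:310],None,fx=3,fy=3)
cv2.imwrite('pics/l1.png',np.hstack([a,b])[:,:,::-1])
```

```text
4.125 [0.43624366 0.13886069 0.10061097] 0.01605985738299056 107.1332037448883 [ 0.43665834 -0.40213178 -3.67297547] [-0.01452182  0.38287924  0.03891449]
sieve [0.5877 0.155  0.0894] 0.86
sieve_loop [0.7111 0.1631 0.1017] 0.6
sieve_grip [0.4367 0.1373 0.1137] 0.93
bowl [ 0.5892  0.1481 -0.0038] 0.87
sieve [0.5917 0.1526 0.0859] 0.63
sieve_loop [0.708  0.1648 0.1012] 0.61
```

View pics/l1.png

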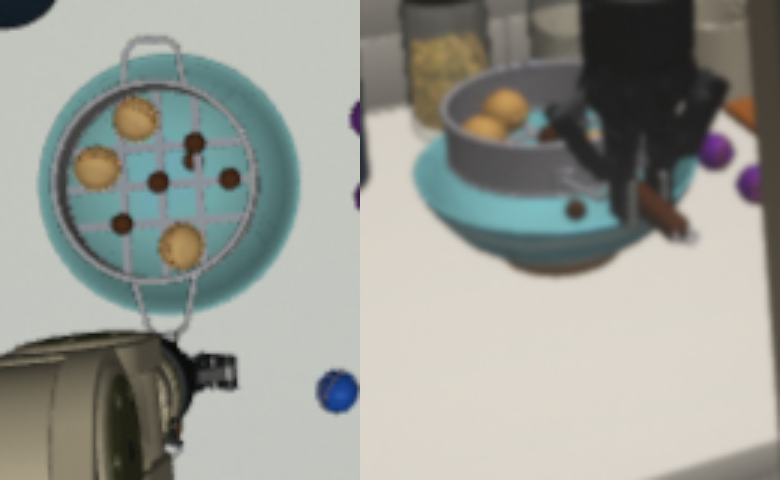

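Level and clear of the bowl, with all three walnuts in and the hazelnuts on the bars at crop px (195,143), (230,178), (158,182), (122,224); one seems to be dropping already. I'll shake moderately first.

Emit:
move_arm:
  targets:
    - [[0, 10, 0], [0, 0, 0], 1]
    - [[0, -16, 0], [0, 0, 0], 1]
    - [[0, 10, 0], [0, 0, 0], 1]
    - [[0, -16, 0], [0, 0, 0], 1]
    - [[0, -3, 0], [0, 0, 0], 1]

```text
clock: 5.15
tcp_pos: [0.4366, 0.1354, 0.1003]
orientation: [0.0, -0.053, 0.999, -0.0]
wrist_force: [-0.5, 1.4, -1.6]
finger_gap: 0.0162
grip_force: 108.4
```

```bash
cat > look.py <<'E'
from h import *
import sys
s,t,r=st();print(s['clock'],t,s['finger_gap'],s['ft_torque'])
p=env.read_camera('top'); lm('sieve',p); lm('sieve_loop',p); lm('bowl',p)
for k in ('hazelnut_0','walnut_0'): lm(k,p,7)
cv2.imwrite('pics/'+sys.argv[1],cv2.resize(p['pixels'][150:310,180:310],None,fx=3.5,fy=3.5)[:,:,::-1])
E
python3 look.py s1.png
```

```text
5.15 [0.43661844 0.13543462 0.10025486] 0.0162143540291498 [0.00387416 0.24298939 0.00343218]
sieve [0.5894 0.1514 0.0874] 0.85
sieve_loop [0.707  0.163  0.1023] 0.55
bowl [ 0.5899  0.1483 -0.0022] 0.76
hazelnut_0 [0.5517 0.1933 0.1049] 0.62
hazelnut_0 [5.569e-01 3.622e-01 2.000e-04] 0.48
hazelnut_0 [0.6032 0.1373 0.0373] 0.47
hazelnut_0 [0.6124 0.1409 0.0225] 0.42
walnut_0 [0.6472 0.1698 0.1058] 0.69
walnut_0 [0.4096 0.0006 0.0183] 0.65
walnut_0 [0.5399 0.1296 0.1055] 0.64
walnut_0 [ 0.5838 -0.0336  0.0204] 0.5
walnut_0 [0.5986 0.1963 0.1065] 0.46
```

View pics/s1.png

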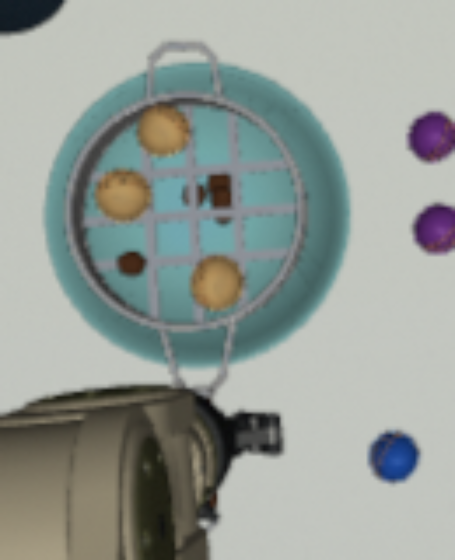

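Only the hazelnut at crop px (131,263) is still on the sieve; the ones at (195,195) and (221,190–215) are in the bowl. All the walnuts are still in, so I'll shake harder.

Emit:
move_arm:
  targets:
    - [[0, 14, 0], [0, 0, 0], 1]
    - [[0, -14, 0], [0, 0, 0], 1]
    - [[0, 14, 0], [0, 0, 0], 1]
    - [[0, -14, 0], [0, 0, 0], 1]
    - [[0, 14, 0], [0, 0, 0], 1]

```text
clock: 6.08
tcp_pos: [0.4355, 0.1487, 0.1003]
orientation: [0.0, -0.051, 0.999, -0.0]
wrist_force: [1.0, 0.4, -3.4]
finger_gap: 0.0163
grip_force: 108.6
```

Emit:
move_arm:
  targets:
    - [[0, -28, 0], [0, 0, 0], 1]
    - [[0, 0, 0], [0, 0, 0], 1]
    - [[0, -28, 0], [0, 0, 0], 1]
    - [[0, -14, 0], [0, 0, 0], 1]
    - [[0, -14, 0], [0, 0, 0], 1]

```text
clock: 6.7
tcp_pos: [0.4361, 0.137, 0.1002]
orientation: [0.0, -0.054, 0.999, 0.0]
wrist_force: [-0.0, 0.4, -3.0]
finger_gap: 0.0162
grip_force: 108.9
```

```bash
python3 look.py s2.png
```

```text
6.7 [0.43612153 0.13704063 0.10022279] 0.016209544915373734 [-0.07676153  0.30969101 -0.05144376]
sieve [0.5887 0.1501 0.0867] 0.72
sieve_loop [0.709  0.163  0.1005] 0.85
bowl [ 0.5905  0.1481 -0.0027] 0.72
hazelnut_0 [0.5742 0.1451 0.0192] 0.59
hazelnut_0 [0.5695 0.1313 0.0178] 0.52
hazelnut_0 [0.6058 0.1614 0.019 ] 0.47
hazelnut_0 [0.5806 0.1768 0.0177] 0.42
walnut_0 [4.108e-01 3.000e-04 1.670e-02] 0.67
walnut_0 [0.6442 0.1731 0.1056] 0.55
walnut_0 [ 0.6587 -0.0228  0.0178] 0.53
walnut_0 [ 0.5877 -0.0316  0.0162] 0.49
walnut_0 [0.5314 0.1297 0.11  ] 0.48
walnut_0 [0.5974 0.214  0.1036] 0.43
```

View pics/s2.png

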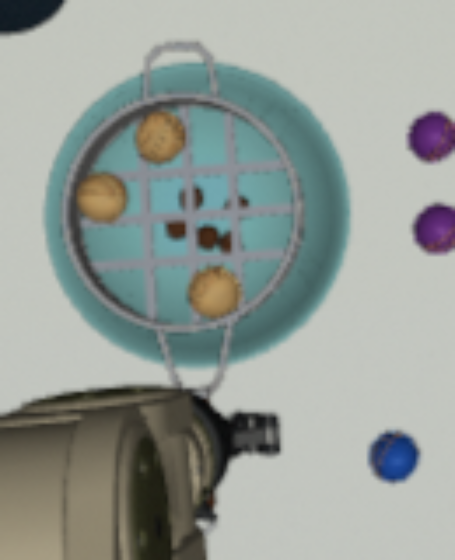

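All five hazelnuts are in the bowl (crop px 190,197; 237,205; 177,230; 207,237; 226,242) and the three walnuts are in the sieve. Next I'll measure the board.

Run:
```python
from h import *
p=env.read_camera('top'); print([k for k in p if k!='pixels'])
lm('board',p,2); lm('board',p,2,'spot_in')
r=env.regions_of('board',p)
m=r[0]['mask'].astype(np.uint8); print(r[0]['confidence'],m.sum())
c,sz,a=cv2.minAreaRect(cv2.findNonZero(m)); print(c,sz,a)
f=210/np.tan(np.radians(p['fovy']/2)); E=np.array(p['extrinsics'])
box=cv2.boxPoints((c,sz,a)); 
for u,v in [c,*box]:
    d=np.array([(u-p['cx'])/f,-(v-p['cy'])/f,-1]); d=E[:3,:3].T@d; o=-E[:3,:3].T@E[:3,3]
    print((o+d*(0.015-o[2])/d[2]).round(4))
q=env.read_camera('scene'); lm('board',q,2)
```

```text
['fovy', 'cx', 'cy', 'extrinsics', 'shot']
board [ 0.6415 -0.1913 -0.0012] 0.81
board [ 0.4995 -0.3639 -0.0016] 0.17
board [ 0.6348 -0.1902  0.014 ] 0.71
0.73 1659
(233.28729248046875, 211.855712890625) (83.01301574707031, 70.14894104003906) 47.38594055175781
[0.5902 0.166  0.015 ]
[0.6054 0.3147 0.015 ]
[0.7392 0.177  0.015 ]
[0.5752 0.0187 0.015 ]
[0.4433 0.1552 0.015 ]
board [0.7066 0.1614 0.1021] 0.57
```

Emit:
move_arm:
  targets:
    - [[0, -5, -8], [0, 0, 0], 1]
    - [[-2, -25, -20], [0, 0, 0], 1]
    - [[-4, -58, -25], [0, 0, 0], 1]
    - [[-6, -95, -25], [0, 0, 0], 1]
    - [[-8, -135, -25], [0, 0, 0], 1]

```text
clock: 7.92
tcp_pos: [0.4591, 0.0011, 0.126]
orientation: [0.001, -0.054, 0.999, -0.0]
wrist_force: [0.9, 0.2, -2.1]
finger_gap: 0.0165
grip_force: 108.9
```

Emit:
move_arm:
  targets:
    - [[0, -40, 0], [0, 0, 0], 1]
    - [[0, -80, 0], [0, 0, 0], 1]
    - [[0, -120, 0], [0, 0, 0], 1]
    - [[-2, -155, 0], [0, 0, 0], 1]
    - [[-2, -180, 5], [0, 0, 0], 1]

```text
clock: 8.55
tcp_pos: [0.4807, -0.1788, 0.1211]
orientation: [0.001, -0.053, 0.999, -0.001]
wrist_force: [0.0, -0.4, -2.5]
finger_gap: 0.016
grip_force: 109.0
```

Emit:
move_arm:
  targets:
    - [[0, -18, 10], [0, 0, 0], 1]
    - [[0, -28, 20], [0, 0, 0], 1]
    - [[0, -30, 35], [0, 0, 0], 1]
    - [[0, -30, 50], [0, 0, 0], 1]
    - [[0, -30, 60], [0, 0, 0], 1]

```text
clock: 9.18
tcp_pos: [0.4824, -0.2049, 0.0587]
orientation: [-0.001, -0.054, 0.999, 0.001]
wrist_force: [0.1, 0.5, -2.4]
finger_gap: 0.016
grip_force: 108.8
```

```bash
cat > b.py <<'E'
from h import *
import sys
s,t,r=st();print(s['clock'],t,s['wrist_force'],r.as_matrix().round(3).tolist())
p=env.read_camera('top'); lm('sieve',p); lm('sieve_loop',p); lm('board',p); lm('bowl',p);lm('walnut_0',p,7)
q=env.read_camera('scene'); lm('sieve',q); lm('sieve_loop',q)
cv2.imwrite('pics/'+sys.argv[1],cv2.resize(p['pixels'][130:300,190:460],None,fx=2.9,fy=2.9)[:,:,::-1])
E
python3 b.py b1.png
```

```text
9.175 [ 0.48244709 -0.20487033  0.05865138] [ 0.05184652  0.50671773 -2.40475587] [[-0.994, -0.108, -0.002], [-0.108, 0.994, 0.001], [0.002, 0.001, -1.0]]
sieve [ 0.637  -0.1908  0.0478] 0.95
sieve_loop [ 0.7546 -0.183   0.06  ] 0.81
board [ 0.6414 -0.192  -0.002 ] 0.96
bowl [ 0.5896  0.1498 -0.0062] 0.55
walnut_0 [ 0.5792 -0.2132  0.0628] 0.73
walnut_0 [ 0.6906 -0.1658  0.063 ] 0.65
walnut_0 [ 4.108e-01 -3.000e-04  1.530e-02] 0.65
walnut_0 [ 0.6442 -0.1357  0.0634] 0.51
walnut_0 [ 0.5843 -0.0338  0.0171] 0.42
sieve_loop [0.6052 0.1615 0.0173] 0.43
```

View pics/b1.png

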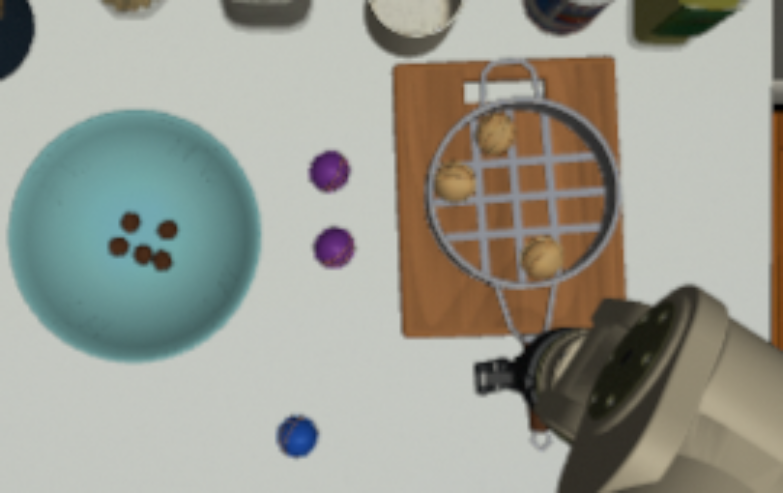

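All five hazelnuts are in the bowl (px 118–168, 222–262), and the sieve with its three walnuts is centred over the board (523,193). I'll lower it.

Emit:
move_arm:
  targets:
    - [[-2, 0, 12], [0, 0, 0], 1]
    - [[-2, 0, 22], [0, 0, 0], 1]
    - [[-2, 0, 28], [0, 0, 0], 1]
    - [[-2, 0, 31], [0, 0, 0], 1]
    - [[-2, 0, 32], [0, 0, 0], 1]

```text
clock: 10.25
tcp_pos: [0.4852, -0.2059, 0.028]
orientation: [-0.0, -0.054, 0.999, 0.0]
wrist_force: [0.6, -0.1, -1.4]
finger_gap: 0.0164
grip_force: 109.0
```

Emit:
move_arm:
  targets:
    - [[0, 0, 1], [0, 0, 0], 1]
    - [[0, 0, 2], [0, 0, 0], 1]
    - [[0, 0, 2], [0, 0, 0], 1]

```text
clock: 10.62
tcp_pos: [0.4854, -0.206, 0.0263]
orientation: [0.0, -0.054, 0.999, -0.0]
wrist_force: [-0.8, 0.6, -1.3]
finger_gap: 0.0163
grip_force: 109.0
```

Emit:
move_arm:
  targets:
    - [[0, 0, 1], [0, 0, 0], 1]
    - [[0, 0, 2], [0, 0, 0], 1]
    - [[0, 0, 2], [0, 0, 0], 1]

```text
clock: 11.0
tcp_pos: [0.4854, -0.206, 0.0243]
orientation: [0.0, -0.054, 0.999, -0.0]
wrist_force: [-1.0, -0.5, -0.1]
finger_gap: 0.0161
grip_force: 109.2
```

Nearly seated. Lower 1 mm more, then open.

Emit:
move_arm:
  targets:
    - [[0, 0, 1], [0, 0, 0], 1]
    - [[0, 0, 1], [0, 0, 0], 0.6]
    - [[0, 0, 1], [0, 0, 0], 0.2]
    - [[0, 0, 1], [0, 0, 0], -0.4]
    - [[0, 0, 1], [0, 0, 0], -1]
  squeeze: 20

```text
clock: 11.62
tcp_pos: [0.4852, -0.2058, 0.023]
orientation: [-0.0, -0.054, 0.999, 0.0]
wrist_force: [0.1, -0.0, -1.0]
finger_gap: 0.069
grip_force: 0.0
```

Emit:
move_arm:
  targets:
    - [[0, 0, 0], [0, 0, 0], -1]
    - [[0, 0, 0], [0, 0, 0], -1]
    - [[0, 0, 0], [0, 0, 0], -1]

```text
clock: 12.0
tcp_pos: [0.4852, -0.2059, 0.0232]
orientation: [0.0, -0.054, 0.999, 0.0]
wrist_force: [-0.1, -0.0, 0.1]
finger_gap: 0.0851
grip_force: 0.0
```

Emit:
move_arm:
  targets:
    - [[0, 0, -20], [0, 0, 0], -1]
    - [[0, 0, -60], [0, 0, 0], -1]
    - [[0, 0, -110], [0, 0, 0], -1]
    - [[0, 0, -150], [0, 0, 0], -1]
    - [[0, 0, -160], [0, 0, 0], -1]

```text
clock: 12.62
tcp_pos: [0.4867, -0.2068, 0.1862]
orientation: [0.002, -0.054, 0.999, -0.001]
wrist_force: [0.9, -0.5, -0.5]
finger_gap: 0.0851
grip_force: 0.0
```

```bash
python3 b.py b2.png
```

```text
12.625 [ 0.48667516 -0.20675659  0.18621309] [ 0.85645172 -0.4742751  -0.50605147] [[-0.994, -0.107, 0.005], [-0.107, 0.994, -0.003], [-0.004, -0.003, -1.0]]
sieve [ 0.6375 -0.193   0.0143] 0.55
sieve_loop [ 0.7586 -0.1796  0.0313] 0.71
board [ 6.412e-01 -1.917e-01  4.000e-04] 0.82
bowl [ 0.5903  0.1492 -0.0027] 0.84
walnut_0 [ 0.6933 -0.1698  0.0335] 0.74
walnut_0 [ 0.6561 -0.0221  0.0185] 0.71
walnut_0 [ 0.6489 -0.1297  0.035 ] 0.7
walnut_0 [ 0.5824 -0.0309  0.0154] 0.52
walnut_0 [ 0.4096 -0.002   0.0176] 0.49
walnut_0 [ 0.5812 -0.2112  0.033 ] 0.44
```

View pics/b2.png

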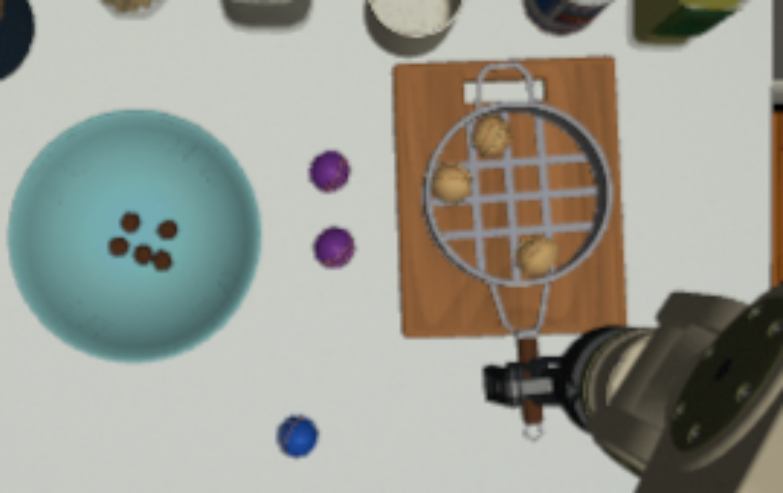

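The sieve lies flat in the middle of the board (517,193) with three walnuts, the five hazelnuts are in the bowl, and the gripper is clear.

```bash
python3 -c "
from workcell import env
print(env.hand_in())"
```

```text
the job is handed in; nothing more can be done
None
```

Job handed in at about 12.7 s: all five hazelnuts are in the bowl, and the sieve is flat in the middle of the board, released, with its three walnuts. The bowl hasn't moved, and the arm stayed away from the timer, pepper mill and spice jar.

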